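Seat a tensile specimen in the V-nest

TASK

Take the round tensile specimen from the wooden cradle and lay it in the two V-blocks of the grey fixture, short of the sprung foot. Then slide it along the Vs under the foot until its end is fully home, bearing on the end stop for a moment with a firm but gentle push (about 10 N on the stop; more than 20 N would spoil the stop). Let go and leave it lying in both Vs with its end on the stop, and the other things on the desk where they were.

Things in the scene. Friction and masses are not known exactly. Their poses are not given: they have to be found in the camera images.
- specimen: loose plain aluminium round tensile specimen, about 0.16 kg, 180 mm long, same at both ends: heads 24 mm diameter x 50 mm, rims chamfered over 8 mm to an 18 mm end face; slim middle 14 mm diameter x 80 mm, the place to grip. Origin at its centre on its axis, x along its length. Starts lying level in the cradle, axis 45 mm above the desk.
- nest: the fixture's grey base plate, fixed, 230 x 76 mm, 10 mm thick, local x -95 to +135 mm, carrying two V-blocks in line and the adjustable end stop. Origin on the desk on the centre line of the Vs; z up, x along the Vs towards the stop. A 24 mm bar lying in the Vs has its axis 50.7 mm above the desk. Between the blocks a 72 mm gap (local x -32 to +40 mm) is open down to the plate.
- vee_near: steel V-block farther from the stop, fixed; 46 mm long (base plate x -78 to -32 mm), 50 mm wide, 40 mm tall, on the base plate (top 50 mm above the desk); 90 degree V along x. A 24 mm bar lies in it with its axis level with the block's top. Origin at the centre of its underside, axes as the base plate's.
- vee_far: the same V-block at the stop end, fixed, base plate x +40 to +86 mm. Origin at the centre of its underside, axes as the base plate's.
- end_stop: rigid steel stop, clamped anywhere from 90 to 98 mm along the base plate's x. Origin at the centre of its face, on the V axis 50.7 mm above the desk; x as the base plate's, face square to x, 36 mm wide, top 61 mm above the desk. Seated, the specimen's centre is 90 mm before it (local x -90 mm) and its rear end overhangs the near V-block by 4 to 12 mm and can be pushed there.
- foot: sprung arm with a free-turning 14 mm roller, hung from the stop over the far V, roller 12 mm before the stop face, underside 2 mm below a lying bar's top; 79 mm above the desk at most. A bar laid with its centre 108 to 120 mm before the stop face clears it; slid in, it lifts the roller by its chamfer, is pressed down with 2 to 3 N and drags 1 to 8 N: not yet the stop. Origin at the arm's pivot.
- cradle: wooden cradle, fixed, base 190 x 60 mm, 10 mm thick, with two V rests 16 mm thick and 45 mm tall at local x = +-65 mm. Origin on the desk under its centre, x along its length. The specimen starts in it.
- test_block_1: bystander: flat round steel block, 50 mm diameter, 12 mm high; origin at the centre of its underside. Leave alone.
- punch_pin: bystander: small upright stepped steel pin, 32 mm foot, 62 mm high; origin at the centre of its underside. Leave alone.
- oil_bottle: bystander: small white plastic oiler with a pointed nozzle, 41 mm diameter, 113 mm high; origin at the centre of its underside. Leave alone.

How it is judged:
By the outcome, as a careful person would: the job done as asked, in the order asked, and still so for the second after the job is handed in, with the robot touching nothing.
It also fails if it takes over 72 s, if anything falls off the work surface, if the arm or the gripper's body presses on something with over 40 N, if the wrist force passes 120 N, or if a joint passes its speed limit or range.

ROBOT

A 6-joint arm with a two-finger parallel gripper is mounted at the origin on a cart in front of the work surface, level with it; the furniture and walls round the work are solid. World frame = base frame: x ahead of the robot, y to its left, z up, the work surface at z = 0. Lengths are in m, angles in rad, forces in N, time in s.
With the tool pointing down it reaches from about 0.425 to 1.125 m from the base axis. Payload 14.9 kg.
Tool frame: the origin (TCP) lies on the mounting face of the last link; the fingertips stand 191 mm ahead of it and the grasp point (between the pads) lies arm.tcp_to_grasp ahead of it (arm.tcp_to_grasp is the distance from the TCP to the grasp point, in m); z points along the fingers, x is the direction in which the jaws open and shut, and the axes are right-handed (so a half turn about z gives the same grasp; the last joint's range is limited). The gripper opens to 91 mm and grips with 3 to 60 N. Pads are 32 mm wide; open, the fingers measure 118 mm over their backs; the gripper's body (76 mm by 178 mm) begins 60 mm behind the grasp point.
Start: joints at [-1.217, 0.379, 1.734, -0, 1.028, -0.033], TCP at [0.264, -0.648, 0.405] pointing down, gripper open.
Joint ranges: [-2.77, 2.77], [-0.74, 2.19], [0, 2.66], [-1.06, 4.2], [0.31, 2.87], [-3.08, 3.08]. Speed limits (rad/s): [1.89, 1.89, 2.39, 3.14, 3.14, 3.14].

INTERFACE

Orientations are given as a rotation vector (axis times angle).
In Python, from workcell import arm, cams, nets gives the robot as it stands.
- The arm moves only by the tool send_rows, never from a script. Its argument "steps" is a list of rows, each an object with "hand": the finger opening in m, from 0 to 0.0912; "linear": the shift along the tool's x, y, z in m, a list of three; "dr": the turn, a rotation vector about the tool's x, y, z in degrees, a list of three. In form: [{"hand": hand, "linear": [dx, dy, dz], "dr": [wx, wy, wz]}, ...]. A call has 1 to 10 rows; each row shifts and turns the pose as measured when the row begins, along the tool's axes as they then stand; what a row does not reach is not made up. A row lasts 1/12 s, in which the tool goes at most 41.7 mm and 7.16 degrees, less where a joint would pass 70% of its speed; a pose out of reach is approached as far as the arm can. A call with a gripper value outside its range is refused whole. The fingers move at their own pace and stop on an object; "grip_force" is the grip in N (left out, the last holds). Time passes only in rows, so rows that do not move let the fingers close. It gives the time, the measured TCP pose, the force and the opening at its end, in the units of the state.
- arm.get_obs(): the state, without advancing time (a new reading comes with each control period).
- cams.capture(name): name is "side" or "top"; returns the picture (480x640x3 uint8, blue, green, red); there is no depth.
- cams.camera_model(name): a dict with "fx", "fy", "cx", "cy" (pixels), "k1" (the pictures are not rectified: a ray, as slopes to the right and down, at radius r is drawn at 1 + k1 r^2 times it, then the intrinsics apply), "extrinsics" (4x4, takes a point from world to camera coordinates). Camera axes: x right, y up, looking along -z (the intrinsics and any distortion apply to the point x, -y, -z); pixel columns grow to the right and rows downward; lengths in m; the calibration is good to about 2 mm. A picture is of the moment at which its call begins. camera_model takes no time and is no camera call.
- arm.job_done(): hands the job in, once; it reports no verdict.
Trained networks look in the newest picture that a camera, given by its name, has taken for a name from the list of things; names that differ only in an ending like _2 or _b are one class to them, and where a whole thing is asked for, a point or a joint stands for the part that bears it (a point fixed in the world has none). Each returns a list of dicts, best first, with "confidence" (0 to 1); they miss things now and then, are a little off and sometimes report something else, mostly with a low value. They report only what shows in the picture. A call takes as long as a camera call.
- nets.search_frame(camera, name): "extent" ([left, top, width, height] in pixels, round what is visible of it).
- nets.spot_point(camera, name): "pixel" ([column, row] in pixels: a listed point, or the origin of a listed thing).
The state is a dict: "time_s": time; "joint_positions": joint angles; "joint_vel": joint speeds; "tau": joint torques, N m; "ee_pos": TCP position; "tcp_rot": TCP orientation; "ft_force": force on the tool from outside, world axes, zero at the start; "moment": the same for the moment, N m; "grip_width": finger opening in m.
Only numpy, scipy, OpenCV 4.12 (cv2) and the standard library are available. Lean on these libraries where they do the work, as an engineer would, in place of code of your own. Each camera call takes 0.05 s, during which the arm holds its last target. There are 200 camera calls.

## Working session

There is one attempt and no reset: what is moved stays moved. The work goes in short steps, Python scripts to look and compute and a tool call to move; the robot and the scene stay as the last step left them, time stands still between calls to the robot, and variables do not carry over. Pictures are saved under pics/ and viewed, about 8 in all and at most 12, crops included, and the job is handed in when it is done.

Besides the shell and the picture viewer there is one more tool, called as name(argument=value, ...), one argument or row to a line, values as JSON. send_rows: Moves the arm, as the interface text tells. Its arguments: {"type":"object","properties":{"steps":{"type":"array"},"grip_force":{"type":"number"}},"required":["steps"]}

```bash
mkdir -p pics; ls; cat > h.py <<'E'
import numpy as np, cv2
from workcell import arm,cams,nets
from scipy.spatial.transform import Rotation as R
def ray(cam,px):
    m=cams.camera_model(cam);E=np.array(m["extrinsics"])
    d=np.array([(px[0]-m["cx"])/m["fx"],(px[1]-m["cy"])/m["fy"]]);u=d.copy()
    for _ in range(20): u=d/(1+m["k1"]*(u@u))
    v=E[:3,:3].T@np.array([u[0],-u[1],-1]); o=-E[:3,:3].T@E[:3,3]
    return o,v
def atz(cam,px,z):
    o,v=ray(cam,px); return o+v*(z-o[2])/v[2]
def proj(cam,p):
    m=cams.camera_model(cam);E=np.array(m["extrinsics"])
    c=E[:3,:3]@np.array(p)+E[:3,3]; u=np.array([c[0],-c[1]])/-c[2]; u=u*(1+m["k1"]*(u@u))
    return np.array([m["fx"]*u[0]+m["cx"],m["fy"]*u[1]+m["cy"]])
def shot(cam,name): 
    im=cams.capture(cam); cv2.imwrite(f"pics/{name}.png",im); return im
E
python3 - <<'E'
from h import *
np.set_printoptions(precision=4,suppress=True)
print(arm.tcp_to_grasp,arm.get_obs())
Z=dict(specimen=.045,nest=0,vee_near=.01,vee_far=.01,end_stop=.0507,foot=.07,cradle=0,test_block_1=0,punch_pin=0,oil_bottle=0)
for c in("top","side"):
    shot(c,c+"0"); print(c,ray(c,(320,240)))
    for n,z in Z.items():
        for r in nets.spot_point(c,n)[:2]: print(n,np.round(r["pixel"],1),round(r["confidence"],2),atz(c,r["pixel"],z))
E
```

```text
pics
0.172 {'time_s': 0.0, 'joint_positions': array([-1.2173,  0.3794,  1.7348,  0.    ,  1.0284, -0.0333]), 'joint_vel': array([ 0.0006,  0.0003, -0.0002,  0.0014,  0.0001, -0.0007]), 'tau': array([ -0.0002, -76.374 , -43.438 ,   0.0651,   0.0426,  -0.0001]), 'ee_pos': array([ 0.264 , -0.6481,  0.4041]), 'tcp_rot': array([-2.6064,  1.7528,  0.0013]), 'ft_force': array([-0.3728,  0.5666,  0.3747]), 'moment': array([-0.0462,  0.0335, -0.0418]), 'grip_width': 0.09142648958531568}
top (array([ 0.4722, -0.0427,  1.1136]), array([ 0.1403,  0.0158, -0.99  ]))
specimen [449. 264.] 0.88 [ 0.5714 -0.263   0.045 ]
nest [286.4 293.9] 0.58 [0.5277 0.0424 0.    ]
nest [317.4 226.1] 0.48 [ 0.6575 -0.0207  0.    ]
vee_near [316.1 284.5] 0.77 [ 0.5434 -0.0153  0.01  ]
vee_far [255.7 305.7] 0.64 [0.5065 0.1005 0.01  ]
end_stop [234.2 310.6] 0.61 [0.4973 0.1348 0.0507]
foot [223.2 313.9] 0.52 [0.4915 0.1515 0.07  ]
cradle [443.3 269.4] 0.68 [ 0.5655 -0.2606  0.    ]
test_block_1 [319.7 224.4] 0.68 [ 0.6607 -0.0253  0.    ]
punch_pin [262.1 231.2] 0.69 [0.6509 0.0874 0.    ]
oil_bottle [374.5 183.1] 0.8 [ 0.7397 -0.1354  0.    ]
side (array([0.0731, 0.747 , 0.4485]), array([ 0.5169, -0.7778, -0.3577]))
specimen [381.6 229.3] 0.56 [ 0.5702 -0.2612  0.045 ]
nest [330.8 305.9] 0.98 [0.5185 0.0455 0.    ]
nest [318.6 313.6] 0.73 [0.5219 0.0812 0.    ]
vee_near [334.4 283.4] 0.69 [ 0.5516 -0.0209  0.01  ]
vee_far [320.5 310.6] 0.87 [0.5149 0.0853 0.01  ]
end_stop [314.4 302.3] 0.89 [0.498  0.1283 0.0507]
foot [308.7 299.4] 0.64 [0.4906 0.1549 0.07  ]
cradle [384.3 246.1] 0.9 [ 0.567  -0.2714  0.    ]
test_block_1 [289.5 280.2] 0.88 [ 0.6492 -0.0038  0.    ]
punch_pin [260.2 294.3] 0.63 [0.6605 0.0768 0.    ]
oil_bottle [289.3 251. ] 0.67 [ 0.7441 -0.1317  0.    ]
```

```bash
python3 - <<'E'
import cv2
a=cv2.imread('pics/top0.png')[150:390,170:530]
cv2.imwrite('pics/a.png',cv2.resize(a,None,fx=2.2,fy=2.2,interpolation=cv2.INTER_CUBIC))
b=cv2.imread('pics/side0.png')[190:370,230:470]
cv2.imwrite('pics/b.png',cv2.resize(b,None,fx=3.3,fy=3.3,interpolation=cv2.INTER_CUBIC))
E
```

```text
(no output)
```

View pics/a.png

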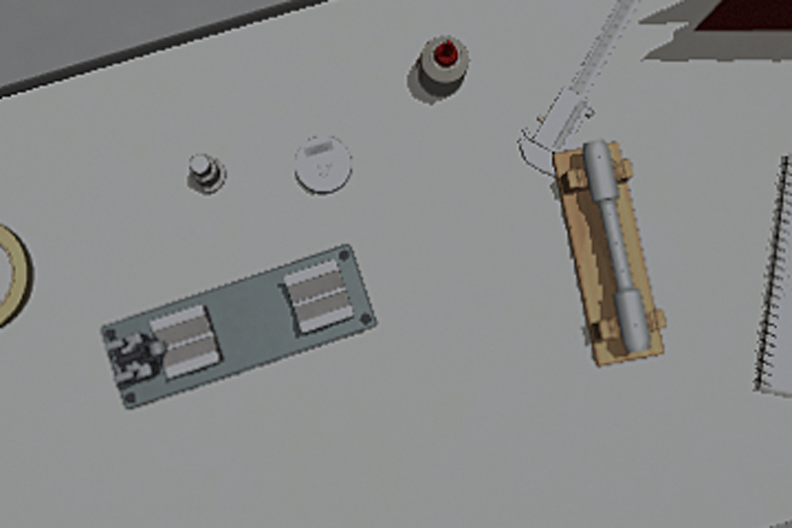

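View pics/b.png

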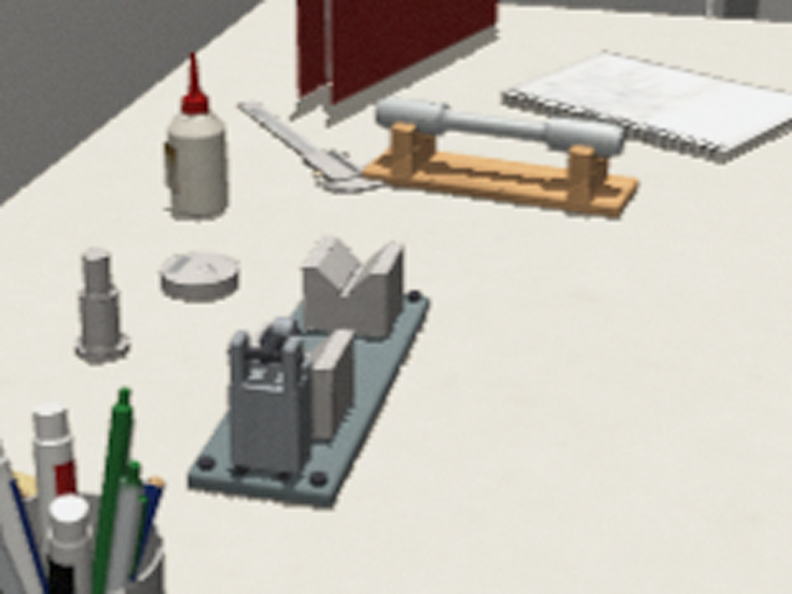

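```bash
cat > fit.py <<'E'
from h import *
from scipy.optimize import least_squares
np.set_printoptions(precision=4,suppress=True)
def rect(x0,x1,w,z): return np.array([[x0,-w,z],[x0,w,z],[x1,w,z],[x1,-w,z]])
def nestfit():
    im=cv2.imread('pics/top0.png').astype(int); b,g,r=im[...,0],im[...,1],im[...,2]
    m=((b-r>8)&(r<125)).astype(np.uint8); m[:, :205]=0; m[:,350:]=0; m[:250]=0; m[345:]=0
    cs,_=cv2.findContours(m,cv2.RETR_EXTERNAL,cv2.CHAIN_APPROX_NONE)
    c=max(cs,key=cv2.contourArea); box=cv2.boxPoints(cv2.minAreaRect(c)); return c,box
E
python3 - <<'E'
from fit import *
c,box=nestfit(); print(cv2.contourArea(c),box)
P=np.array([atz('top',p,.01) for p in box]); print(P)
# my eyeballed corners: order far-left.. (103,328)=stop/+x?, etc.
eye=np.array([[103,328],[348,245],[376,325],[127,408]])/2.2+[170,150]
Q=np.array([atz('top',p,.01) for p in eye]); print(Q, [np.linalg.norm(Q[i]-Q[i-1]) for i in range(4)])
# local: [stop, -y?]: x toward stop ~(-.3,.95); left(+y)=(-.95,-.3)
loc=np.array([[135,-38],[-95,-38],[-95,38],[135,38]])/1e3
def fit(W,L):
    L0=L-L.mean(0);W0=W-W.mean(0)
    th=np.arctan2((L0[:,0]*W0[:,1]-L0[:,1]*W0[:,0]).sum(),(L0*W0).sum())
    M=np.array([[np.cos(th),-np.sin(th)],[np.sin(th),np.cos(th)]]); t=W.mean(0)-M@L.mean(0)
    return th,t,np.abs(W-(L@M.T+t)).max()
th,t,e=fit(Q[:,:2],loc); print('nest',np.degrees(th),t,e)
# minarea box matched by nearest
o=[np.argmin(np.linalg.norm(box-p,axis=1)) for p in eye]; print('nest seg',*fit(P[o][:,:2],loc))
s=np.array([[597,141],[635,352]])/2.2+[170,150]
S=np.array([atz('top',p,.045) for p in s]);d=S[0]-S[1];print('spec',S.mean(0),np.linalg.norm(d),np.degrees(np.arctan2(d[1],d[0])))
# specimen by side view ends
s=np.array([[376,110],[624,137]])/3.3+[230,190]
S=np.array([atz('side',p,.045) for p in s]);d=S[0]-S[1];print('spec side',S.mean(0),np.linalg.norm(d),np.degrees(np.arctan2(d[1],d[0])))
# stop face/roller side check
for n,p in dict(vn=[-.055,0,.05],vf=[.063,0,.05],stop=[.094,0,.061],c1=[-.095,.038,.01],c2=[.135,.038,.01],c3=[.135,-.038,.01],c4=[-.095,-.038,.01]).items():
    M=np.array([[np.cos(th),-np.sin(th)],[np.sin(th),np.cos(th)]]); w=[*(M@p[:2]+t),p[2]]
    print(n,(proj('side',w)-[230,190])*3.3,(proj('top',w)-[170,150])*2.2)
ob=arm.get_obs();print(R.from_rotvec(ob['tcp_rot']).as_matrix())
E
```

```text
3061.5 [[215.104  298.7525]
 [328.3653 260.5268]
 [340.6893 297.0424]
 [227.428  335.2681]]
[[ 0.5217  0.1781  0.01  ]
 [ 0.5885 -0.04    0.01  ]
 [ 0.5183 -0.0613  0.01  ]
 [ 0.4522  0.155   0.01  ]]
[[ 0.5209  0.1748  0.01  ]
 [ 0.5869 -0.0396  0.01  ]
 [ 0.5169 -0.0616  0.01  ]
 [ 0.4518  0.1544  0.01  ]] [np.float64(0.07205175004362391), np.float64(0.22434387561788413), np.float64(0.07333145101311311), np.float64(0.22563045086105582)]
nest 106.9385217320697 [0.525  0.0378] 0.0032616181865690597
nest seg 1.8687261311584265 [0.526  0.0388] 0.0021288644210902263
spec [ 0.576  -0.2651  0.045 ] 0.18044332950572722 6.799459614671116
spec side [ 0.5786 -0.2723  0.045 ] 0.18207626327545962 11.57877440114318
vn [353.7579 254.1957] [319.5592 295.7253]
vf [297.0901 344.2123] [185.1292 340.9289]
stop [279.3424 352.0259] [147.6695 352.5088]
c1 [431.5485 294.5549] [378.8801 325.661 ]
c2 [332.5497 493.3325] [125.2567 411.0245]
c3 [184.4728 472.3487] [ 99.2652 326.8653]
c4 [310.7955 281.7888] [350.6085 242.5001]
[[ 0.3771 -0.9262  0.    ]
 [-0.9262 -0.3771 -0.    ]
 [ 0.     -0.     -1.    ]]
```

```bash
python3 - <<'E'
from fit import *
im=cv2.imread('pics/top0.png').astype(int)
# per row in slim region: centre of non-wood within neighbourhood
pts=[]
for y in range(243,280):
    xe=441.4+ (y-214)*0.18
    xs=np.arange(int(xe)-9,int(xe)+10); d=im[y,xs,2]-im[y,xs,0]
    w=np.clip(1-(d+0)/15.,0,1); 
    if w.sum()>0: pts.append((((w*xs).sum()/w.sum()),y,w.sum()))
pts=np.array(pts); print(pts[::4])
k=np.polyfit(pts[:,1],pts[:,0],1); print(k)
A,B=[atz('top',(np.polyval(k,y),y),.045) for y in(214,310)]
d=A-B; print(A,B,np.degrees(np.arctan2(d[1],d[0])),np.linalg.norm(d))
big=cv2.resize(cv2.imread('pics/top0.png')[205:320,420:480],None,fx=5,fy=5,interpolation=cv2.INTER_CUBIC)
def draw(c,off,f,big,ang,col,cen):
    a=np.radians(ang);u=np.array([np.cos(a),np.sin(a),0])*.09;cen=np.array(cen)
    p=[tuple(int(v) for v in (proj(c,cen+s*u)+.5-off)*f) for s in(-1,1)]; cv2.line(big,*p,col,1)
for ang,col in((7,(0,0,255)),(11,(0,255,0))): draw('top',np.array([420,205]),5,big,ang,col,[.576,-.266,.045])
b2=cv2.resize(cv2.imread('pics/side0.png')[205:265,335:425],None,fx=5,fy=5,interpolation=cv2.INTER_CUBIC)
for ang,col in((7,(0,0,255)),(11,(0,255,0))): draw('side',np.array([335,205]),5,b2,ang,col,[.576,-.266,.045])
o=np.zeros((575,760,3),np.uint8);o[:575,:300]=big;o[:300,305:755]=b2;cv2.imwrite('pics/c.png',o)
E
```

```text
[[445.5    243.       8.    ]
 [446.5    247.       7.7333]
 [447.2056 251.       7.1333]
 [448.1111 255.       7.2   ]
 [449.     259.       7.    ]
 [450.     263.       7.    ]
 [450.8889 267.       7.2   ]
 [451.7168 271.       7.5333]
 [452.9038 275.       6.9333]
 [453.6522 279.       7.6667]]
[  0.2197 392.2386]
[ 0.6658 -0.2504  0.045 ] [ 0.4863 -0.2789  0.045 ] 9.003516592810582 0.1818151515346799
```

View pics/c.png

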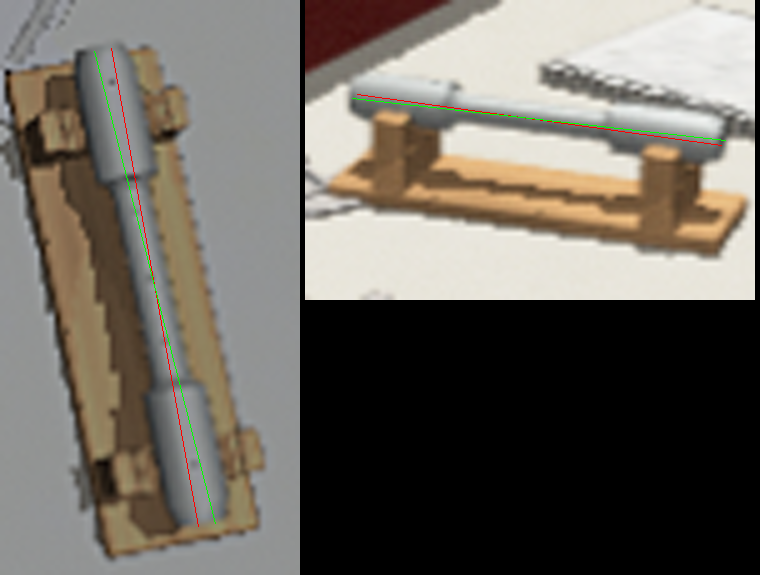

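send_rows(
  steps=[
    {"hand": 0.06,"linear": [-0.0157,-0.0297,0],"dr": [0,0,0]},
    {"hand": 0.06,"linear": [-0.0157,-0.0297,0],"dr": [0,0,0]},
    {"hand": 0.06,"linear": [-0.0157,-0.0297,0],"dr": [0,0,0]},
    {"hand": 0.06,"linear": [-0.0157,-0.0297,0],"dr": [0,0,0]},
    {"hand": 0.06,"linear": [-0.0157,-0.0297,0],"dr": [0,0,0]},
    {"hand": 0.06,"linear": [-0.0157,-0.0297,0],"dr": [0,0,0]},
    {"hand": 0.06,"linear": [-0.0157,-0.0297,0],"dr": [0,0,0]},
    {"hand": 0.06,"linear": [-0.0157,-0.0297,0],"dr": [0,0,0]},
    {"hand": 0.06,"linear": [-0.0157,-0.0297,0],"dr": [0,0,0]},
    {"hand": 0.06,"linear": [-0.0157,-0.0297,0],"dr": [0,0,0]},
  ],
  grip_force=30,
)

```text
time_s: 1.93
ee_pos: [0.4848, -0.3845, 0.4051]
tcp_rot: [2.598, -1.763, 0.004]
ft_force: [-0.3, -1.0, 0.5]
grip_width: 0.06
```

```bash
cat > go.py <<'E'
import sys
from h import *
np.set_printoptions(precision=4,suppress=True)
# usage: go.py x y z psi  (grasp point) -> remaining tool shift mm-level and turn
def rem(g,psi):
    o=arm.get_obs(); M=R.from_rotvec(o['tcp_rot']).as_matrix(); p=np.radians(psi)
    T=np.array([[np.cos(p),np.sin(p),0],[np.sin(p),-np.cos(p),0],[0,0,-1]])
    tcp=np.array(g)+[0,0,arm.tcp_to_grasp]
    print('t',o['time_s'],'grasp',o['ee_pos']+M[:,2]*arm.tcp_to_grasp,'psi',np.degrees(np.arctan2(M[1,0],M[0,0])),'w',o['grip_width'],'F',o['ft_force'],'joints',o['joint_positions'])
    print('lin_now',M.T@(tcp-o['ee_pos']),'lin_after_turn',T.T@(tcp-o['ee_pos']),'turn deg',np.degrees(R.from_matrix(M.T@T).as_rotvec()))
if __name__=='__main__':
    a=[float(v) for v in sys.argv[1:]]; rem(a[:3],a[3])
E
python3 go.py 0.588 -0.2626 0.12 -81
```

```text
t 1.9333 grasp [ 0.485  -0.385   0.2331] psi -68.31587541391677 w 0.06004142171981842 F [-0.2825 -0.9529  0.4879] joints [-0.7079  0.2528  1.9037 -0.0018  0.9823  0.4854]
lin_now [-0.0755 -0.1409  0.1129] lin_after_turn [-0.1042 -0.121   0.1131] turn deg [-0.0172 -0.1824 12.6841]
```

send_rows(
  steps=[
    {"hand": 0.06,"linear": [-0.015,-0.0222,0.016],"dr": [0,0,2.1]},
    {"hand": 0.06,"linear": [-0.015,-0.0222,0.016],"dr": [0,0,2.1]},
    {"hand": 0.06,"linear": [-0.015,-0.0222,0.016],"dr": [0,0,2.1]},
    {"hand": 0.06,"linear": [-0.015,-0.0222,0.016],"dr": [0,0,2.1]},
    {"hand": 0.06,"linear": [-0.015,-0.0222,0.016],"dr": [0,0,2.1]},
    {"hand": 0.06,"linear": [-0.015,-0.0222,0.016],"dr": [0,0,2.1]},
    {"hand": 0.06,"linear": [0,0,0],"dr": [0,0,0]},
  ],
)

```text
time_s: 2.52
ee_pos: [0.5953, -0.2505, 0.3078]
tcp_rot: [2.383, -2.046, 0.015]
ft_force: [-0.5, 0.9, -0.4]
grip_width: 0.0602
```

```bash
python3 go.py 0.588 -0.2626 0.12 -81
```

```text
t 2.5167 grasp [ 0.5964 -0.2516  0.1358] psi -81.31342854470562 w 0.060201861629389564 F [-0.4683  0.8504 -0.3844] joints [-0.434   0.4193  1.8859 -0.0043  0.8276  0.9881]
lin_now [0.0108 0.0091 0.0158] lin_after_turn [0.0109 0.0091 0.0158] turn deg [-0.3204 -0.4332 -0.3122]
```

send_rows(
  steps=[
    {"hand": 0.06,"linear": [0.009,0.0085,0.008],"dr": [-0.3,-0.4,-0.3]},
    {"hand": 0.06,"linear": [0,0,0.0],"dr": [0,0,0]},
    {"hand": 0.06,"linear": [0,0,0],"dr": [0,0,0]},
  ],
)

```text
time_s: 2.77
ee_pos: [0.5881, -0.2608, 0.2988]
tcp_rot: [2.392, -2.036, -0.002]
ft_force: [0.7, -0.9, 1.2]
grip_width: 0.0602
```

```bash
python3 go.py 0.588 -0.2626 0.045 -81; python3 - <<'E'
from h import *
b=shot('side','side1')[190:270,320:440]; a=shot('top','top1')[190:330,390:510]
o=np.zeros((590,780,3),np.uint8)
a=cv2.resize(a,None,fx=3,fy=3,interpolation=2);b=cv2.resize(b,None,fx=3.4,fy=3.4,interpolation=2)
o[:a.shape[0],:360]=a;o[:b.shape[0],365:365+b.shape[1]]=b;cv2.imwrite('pics/d.png',o)
E
```

```text
t 2.7667 grasp [ 0.5879 -0.2607  0.1268] psi -80.78715914765 w 0.06017521780992736 F [ 0.7444 -0.854   1.2273] joints [-0.4536  0.4298  1.8913 -0.0003  0.8216  0.9566]
lin_now [0.0018 0.0003 0.0818] lin_after_turn [0.0018 0.0004 0.0818] turn deg [0.0594 0.0281 0.2129]
```

View pics/d.png

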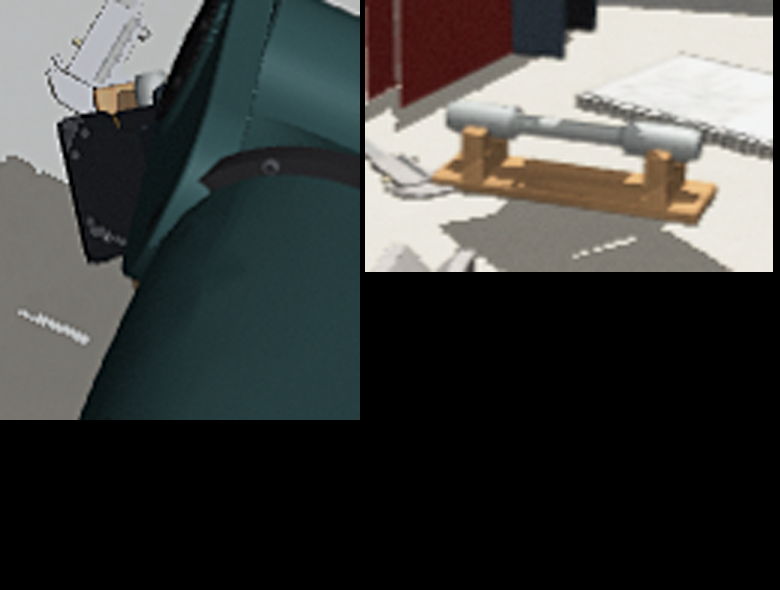

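send_rows(
  steps=[
    {"hand": 0.06,"linear": [0.0018,0,0.02],"dr": [0,0,0.2]},
    {"hand": 0.06,"linear": [0,0,0.02],"dr": [0,0,0]},
    {"hand": 0.06,"linear": [0,0,0.02],"dr": [0,0,0]},
    {"hand": 0.06,"linear": [0,0,0.014],"dr": [0,0,0]},
    {"hand": 0.06,"linear": [0,0,0.004],"dr": [0,0,0]},
    {"hand": 0.06,"linear": [0,0,0],"dr": [0,0,0]},
  ],
)

```text
time_s: 3.37
ee_pos: [0.5882, -0.2668, 0.2234]
tcp_rot: [-2.383, 2.045, -0.012]
ft_force: [-0.1, -0.1, 0.2]
grip_width: 0.0598
```

```bash
python3 go.py 0.588 -0.2626 0.045 -81; python3 - <<'E'
from h import *
b=shot('side','side2')[190:270,320:440]
cv2.imwrite('pics/e.png',cv2.resize(b,None,fx=5,fy=5,interpolation=2))
E
```

```text
t 3.3667 grasp [ 0.5893 -0.2674  0.0514] psi -81.27130817339327 w 0.059756168274858586 F [-0.119  -0.0904  0.1875] joints [-0.4619  0.5459  1.8927 -0.0006  0.6952  0.957 ]
lin_now [-0.0042 -0.0004  0.0064] lin_after_turn [-0.0042 -0.0005  0.0064] turn deg [-0.3498 -0.2744 -0.2705]
```

View pics/e.png

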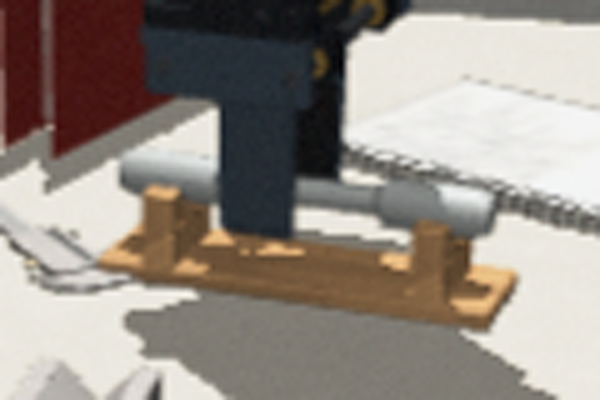

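```bash
python3 - <<'E'
from h import *
np.set_printoptions(precision=1,suppress=True)
a=np.radians(9);u=np.array([np.cos(a),np.sin(a),0]);n=np.array([-np.sin(a),np.cos(a),0])
c=np.array([.576,-.2645,.045])
P=lambda p:(proj('side',p)+.5-[320,190])*5
for s in(-90,-40,40,90): print(s,P(c+u*s/1e3),'topedge',P(c+u*s/1e3+[0,0,.012]))
g=np.array([.5893,-.2674,.0514])
for k in(.03,.059):
  for s in(-16,16): print('tip',k,s,P(g+n*k+u*s/1e3-[0,0,.019]))
for s in(-16,16): print('farfinger tip',s,P(g-n*.03+u*s/1e3-[0,0,.019]))
E
```

```text
-90 [492.3 218.8] topedge [493.6 193.9]
-40 [385.4 205.3] topedge [386.3 180.8]
40 [221.6 184.7] topedge [221.9 160.7]
90 [123.6 172.3] topedge [123.5 148.7]
tip 0.03 -16 [292.  238.5]
tip 0.03 16 [226.3 229.8]
tip 0.059 -16 [271.9 259.7]
tip 0.059 16 [205.  250.5]
farfinger tip -16 [330.9 197.5]
farfinger tip 16 [267.6 189.5]
```

send_rows(
  steps=[
    {"hand": 0.06,"linear": [-0.0042,0,0.006],"dr": [-0.3,-0.3,-0.2]},
    {"hand": 0.06,"linear": [0,0,0],"dr": [0,0,0]},
    {"hand": 0.03,"linear": [0,0,0],"dr": [0,0,0]},
    {"hand": 0.03,"linear": [0,0,0],"dr": [0,0,0]},
    {"hand": 0.03,"linear": [0,0,0],"dr": [0,0,0]},
    {"hand": 0.03,"linear": [0,0,0],"dr": [0,0,0]},
  ],
)

```text
time_s: 3.92
ee_pos: [0.5888, -0.2627, 0.2213]
tcp_rot: [-2.386, 2.04, -0.007]
ft_force: [-0.4, 0.2, -0.7]
grip_width: 0.036
```

```bash
python3 go.py 0.588 -0.2626 0.045 -81
```

```text
t 3.9167 grasp [ 0.5896 -0.263   0.0493] psi -81.03861568205308 w 0.03595027300412126 F [-0.3813  0.2015 -0.6601] joints [-0.456   0.5483  1.8944  0.0016  0.694   0.9571]
lin_now [-0.0003  0.0008  0.0043] lin_after_turn [-0.0003  0.0007  0.0043] turn deg [-0.267  -0.1142 -0.0383]
```

send_rows(
  steps=[
    {"hand": 0.03,"linear": [0,0,0.005],"dr": [-0.2,0,0]},
    {"hand": 0.025,"linear": [0,0,0.001],"dr": [0,0,0]},
    {"hand": 0.0,"linear": [0,0,0],"dr": [0,0,0]},
    {"hand": 0.0,"linear": [0,0,0],"dr": [0,0,0]},
    {"hand": 0.0,"linear": [0,0,0],"dr": [0,0,0]},
    {"hand": 0.0,"linear": [0,0,0],"dr": [0,0,0]},
    {"hand": 0.0,"linear": [0,0,0],"dr": [0,0,0]},
    {"hand": 0.0,"linear": [0,0,0],"dr": [0,0,0]},
  ],
  grip_force=25,
)

```text
time_s: 4.58
ee_pos: [0.589, -0.2626, 0.2151]
tcp_rot: [2.388, -2.041, 0.003]
ft_force: [-1.0, 0.3, 0.8]
grip_width: 0.0133
```

```bash
python3 go.py 0.588 -0.2626 0.045 -81
```

```text
t 4.5833 grasp [ 0.5892 -0.2629  0.0431] psi -81.04299103072198 w 0.0132899096958082 F [-0.9772  0.3198  0.8324] joints [-0.4554  0.5585  1.8932 -0.0015  0.6879  0.9602]
lin_now [-0.0002  0.001  -0.0019] lin_after_turn [-0.0002  0.001  -0.0019] turn deg [-0.0624 -0.1113 -0.0429]
```

send_rows(
  steps=[
    {"hand": 0.0,"linear": [0,0,-0.01],"dr": [0,0,0]},
    {"hand": 0.0,"linear": [0,0,-0.02],"dr": [0,0,0]},
    {"hand": 0.0,"linear": [0,0,-0.025],"dr": [0,0,0]},
    {"hand": 0.0,"linear": [0,0,-0.025],"dr": [0,0,0]},
    {"hand": 0.0,"linear": [0,0,-0.015],"dr": [0,0,0]},
    {"hand": 0.0,"linear": [0,0,0],"dr": [0,0,-2]},
    {"hand": 0.0,"linear": [0,0,0],"dr": [0,0,-4]},
    {"hand": 0.0,"linear": [0,0,0],"dr": [0,0,-6]},
    {"hand": 0.0,"linear": [0,0,0],"dr": [0,0,-6]},
    {"hand": 0.0,"linear": [0,0,0],"dr": [0,0,-6]},
  ],
)

```text
time_s: 5.42
ee_pos: [0.588, -0.2627, 0.3205]
tcp_rot: [2.769, -1.481, 0.006]
ft_force: [0.1, -0.2, -1.1]
grip_width: 0.0133
```

```bash
python3 go.py 0.5278 0.0309 0.13 17
```

```text
t 5.4167 grasp [ 0.5885 -0.2633  0.1485] psi -56.273958179164474 w 0.013345770731965405 F [ 0.1395 -0.2087 -1.0993] joints [-0.4561  0.3996  1.8857 -0.0025  0.8524  0.5277]
lin_now [-0.2777 -0.1129  0.0174] lin_after_turn [ 0.0283 -0.2984  0.0185] turn deg [  0.1423  -0.2194 -73.2738]
```

send_rows(
  steps=[
    {"hand": 0.0,"linear": [0,0,0],"dr": [0,0,-7]},
    {"hand": 0.0,"linear": [0,0,0],"dr": [0,0,-7]},
    {"hand": 0.0,"linear": [0,0,0],"dr": [0,0,-7]},
    {"hand": 0.0,"linear": [0,0,0],"dr": [0,0,-7]},
    {"hand": 0.0,"linear": [0,0,0],"dr": [0,0,-7]},
    {"hand": 0.0,"linear": [0,0,0],"dr": [0,0,-7]},
    {"hand": 0.0,"linear": [0,0,0],"dr": [0,0,-7]},
    {"hand": 0.0,"linear": [0,0,0],"dr": [0,0,-7]},
    {"hand": 0.0,"linear": [0,0,0],"dr": [0,0,-7]},
    {"hand": 0.0,"linear": [0,0,0],"dr": [0,0,-6]},
  ],
)

```text
time_s: 6.25
ee_pos: [0.5869, -0.2629, 0.3273]
tcp_rot: [3.11, 0.399, 0.006]
ft_force: [-0.2, -0.8, -0.8]
grip_width: 0.0136
```

```bash
python3 go.py 0.5278 0.0309 0.13 17
```

```text
t 6.25 grasp [ 0.5877 -0.2639  0.1553] psi 14.608353725883026 w 0.013592489103639853 F [-0.2467 -0.7842 -0.8197] joints [-0.4571  0.3886  1.8864 -0.0038  0.8598 -0.7095]
lin_now [ 0.0169 -0.2994  0.0234] lin_after_turn [ 0.0294 -0.2982  0.0253] turn deg [ 0.3809 -0.1751 -2.3922]
```

send_rows(
  steps=[
    {"hand": 0.0,"linear": [0.002,-0.02,0.001],"dr": [0,0,-1]},
    {"hand": 0.0,"linear": [0.003,-0.03,0.002],"dr": [0,0,-0.5]},
    {"hand": 0.0,"linear": [0.003,-0.035,0.002],"dr": [0,0,0]},
    {"hand": 0.0,"linear": [0.003,-0.035,0.002],"dr": [0,0,0]},
    {"hand": 0.0,"linear": [0.003,-0.035,0.002],"dr": [0,0,0]},
    {"hand": 0.0,"linear": [0.003,-0.035,0.002],"dr": [0,0,0]},
    {"hand": 0.0,"linear": [0.003,-0.035,0.002],"dr": [0,0,0]},
    {"hand": 0.0,"linear": [0.003,-0.025,0.002],"dr": [0,0,0]},
    {"hand": 0.0,"linear": [0.003,-0.015,0],"dr": [0,0,0]},
    {"hand": 0.0,"linear": [0,0,0],"dr": [0,0,0]},
  ],
)

```text
time_s: 7.08
ee_pos: [0.5333, 0.0072, 0.3159]
tcp_rot: [3.099, 0.449, 0.015]
ft_force: [-0.5, 0.3, -2.6]
grip_width: 0.0132
```

```bash
python3 go.py 0.5278 0.0309 0.08 17
```

```text
t 7.0833 grasp [0.5352 0.0057 0.1439] psi 16.495903068747673 w 0.01323552270136749 F [-0.4533  0.2939 -2.6402] joints [-0.029   0.2498  2.1105 -0.012   0.7704 -0.3082]
lin_now [ 0.0009 -0.025   0.0637] lin_after_turn [ 0.0016 -0.0243  0.0639] turn deg [ 0.6535 -0.4419 -0.5066]
```

send_rows(
  steps=[
    {"hand": 0.0,"linear": [0.001,-0.015,0.01],"dr": [0.4,-0.3,-0.4]},
    {"hand": 0.0,"linear": [0.001,-0.01,0.012],"dr": [0.2,-0.1,0]},
    {"hand": 0.0,"linear": [0,0,0.012],"dr": [0,0,0]},
    {"hand": 0.0,"linear": [0,0,0.012],"dr": [0,0,0]},
    {"hand": 0.0,"linear": [0,0,0],"dr": [0,0,0]},
    {"hand": 0.0,"linear": [0,0,0],"dr": [0,0,0]},
  ],
)

```text
time_s: 7.58
ee_pos: [0.5288, 0.031, 0.268]
tcp_rot: [3.105, 0.463, 0.005]
ft_force: [0.5, 1.0, -1.5]
grip_width: 0.0132
```

```bash
python3 go.py 0.5278 0.0309 0.08 17;  python3 - <<'E'
from h import *
b=shot('side','side3')[180:340,270:470]; a=shot('top','top3')[230:350,190:350]
a=cv2.resize(a,None,fx=2.4,fy=2.4,interpolation=2);b=cv2.resize(b,None,fx=4,fy=4,interpolation=2)
cv2.imwrite('pics/f.png',b);cv2.imwrite('pics/f2.png',a)
E
```

```text
t 7.5833 grasp [0.5294 0.0308 0.096 ] psi 16.964490685689302 w 0.013175462823795328 F [ 0.5487  1.0327 -1.489 ] joints [ 0.0148  0.3293  2.1257 -0.0022  0.6833 -0.2796]
lin_now [-0.001  -0.0002  0.016 ] lin_after_turn [-0.001  -0.0002  0.016 ] turn deg [ 0.1278 -0.1603 -0.0357]
```

View pics/f.png

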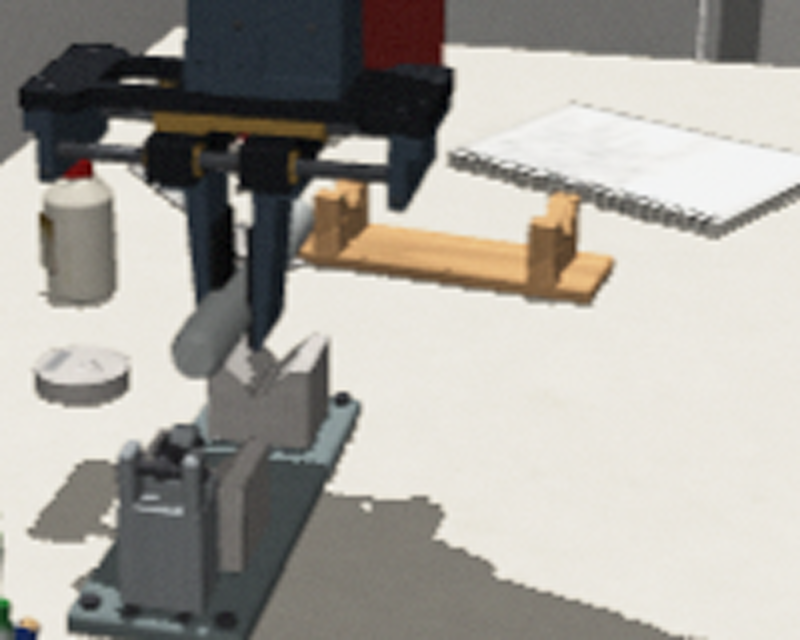

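```bash
python3 - <<'E'
from h import *
np.set_printoptions(precision=1,suppress=True)
a=np.radians(107);u=np.array([np.cos(a),np.sin(a),0]);n=np.array([-np.sin(a),np.cos(a),0]);o=np.array([.5255,.0383,0])
P=lambda p:(proj('side',p)+.5-[270,180])*4
g=np.array([.5294,.0308,.0979])
print('end face',P(g+u*.0767),'shoulder c',P(g+u*.0267), P(g-u*.0533))
N=lambda x,y,z:P(o+u*x/1e3+n*y/1e3+[0,0,z/1e3])
for nm,q in dict(near_front_left_top=(-32,-25,50),near_front_right_top=(-32,25,50),near_back_right=(-78,25,50),vroot=(-32,0,33),far_rt_front=(86,25,50),far_rt_back=(40,25,50),c_right=(135,38,10),c_left=(135,-38,10),c_back=(-95,38,10)).items(): print(nm,N(*q))
for s in (90,98): print('stop',s,N(s,-18,61),N(s,18,61),'roller',N(s-12,0,67.7))
E
```

```text
end face [191.3 362. ] shoulder c [223.5 316.4] [268.8 252.1]
near_front_left_top [206.  364.3]
near_front_right_top [308.9 374.9]
near_back_right [330.8 336.5]
vroot [257.4 402.4]
far_rt_front [243.  490.7]
far_rt_back [270.6 442.3]
c_right [243.8 640.1]
c_left [ 64.2 614.8]
c_back [363.5 399.1]
stop 90 [140.6 459.7] [223.8 469.4] roller [189.8 437.4]
stop 98 [134.7 468.3] [218.5 478.2] roller [184.4 445.8]
```

View pics/f2.png

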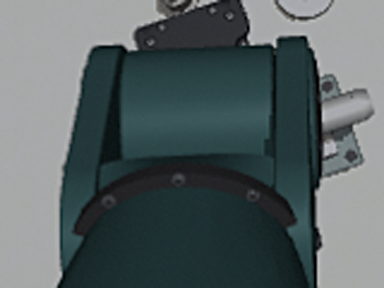

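send_rows(
  steps=[
    {"hand": 0.0,"linear": [-0.001,0,0.01],"dr": [0.1,-0.1,0]},
    {"hand": 0.0,"linear": [0,0,0.012],"dr": [0,0,0]},
    {"hand": 0.0,"linear": [0,0,0.01],"dr": [0,0,0]},
    {"hand": 0.0,"linear": [0,0,0.004],"dr": [0,0,0]},
    {"hand": 0.0,"linear": [0,0,0],"dr": [0,0,0]},
    {"hand": 0.0,"linear": [0,0,0],"dr": [0,0,0]},
  ],
)

```text
time_s: 8.18
ee_pos: [0.5283, 0.0296, 0.2291]
tcp_rot: [3.107, 0.461, 0.004]
ft_force: [-0.0, -0.1, -2.0]
grip_width: 0.0134
```

```bash
python3 go.py 0.5278 0.0309 0.0488 17
```

```text
t 8.1833 grasp [0.5288 0.0296 0.0571] psi 16.866364942818727 w 0.01343401442305474 F [-0.0203 -0.1082 -2.0082] joints [ 0.0119  0.4016  2.1278 -0.0002  0.6096 -0.2823]
lin_now [-0.0002 -0.0014  0.0083] lin_after_turn [-0.0001 -0.0014  0.0083] turn deg [ 0.0461 -0.1385 -0.1337]
```

send_rows(
  steps=[
    {"hand": 0.0,"linear": [0,-0.001,0.003],"dr": [0,0,0]},
    {"hand": 0.0,"linear": [0,0,0.002],"dr": [0,0,0]},
    {"hand": 0.0,"linear": [0,0,0.0015],"dr": [0,0,0]},
    {"hand": 0.0,"linear": [0,0,0],"dr": [0,0,0]},
    {"hand": 0.0,"linear": [0,0,0],"dr": [0,0,0]},
  ],
)

```text
time_s: 8.6
ee_pos: [0.5283, 0.0308, 0.2225]
tcp_rot: [3.107, 0.461, 0.005]
ft_force: [0.8, 0.8, -1.0]
grip_width: 0.0135
```

```bash
python3 go.py 0.5278 0.0309 0.0488 17
```

```text
t 8.6 grasp [0.5289 0.0308 0.0505] psi 16.884921349757875 w 0.013479677514630816 F [ 0.8317  0.79   -0.9644] joints [ 0.0142  0.4142  2.1275 -0.0002  0.5964 -0.2803]
lin_now [-0.0005 -0.0002  0.0017] lin_after_turn [-0.0005 -0.0002  0.0017] turn deg [ 0.062  -0.19   -0.1152]
```

Almost down; creep the last 2 mm.

send_rows(
  steps=[
    {"hand": 0.0,"linear": [0,0,0.001],"dr": [0,0,0]},
    {"hand": 0.0,"linear": [0,0,0.0005],"dr": [0,0,0]},
    {"hand": 0.0,"linear": [0,0,0],"dr": [0,0,0]},
    {"hand": 0.0,"linear": [0,0,0],"dr": [0,0,0]},
  ],
)

```text
time_s: 8.93
ee_pos: [0.5285, 0.0308, 0.2214]
tcp_rot: [3.107, 0.461, 0.007]
ft_force: [-0.8, 0.3, -2.6]
grip_width: 0.0132
```

send_rows(
  steps=[
    {"hand": 0.0,"linear": [0,0,0.001],"dr": [0,0,0]},
    {"hand": 0.0,"linear": [0,0,0],"dr": [0,0,0]},
    {"hand": 0.0,"linear": [0,0,0],"dr": [0,0,0]},
  ],
)

```text
time_s: 9.18
ee_pos: [0.5285, 0.0308, 0.2209]
tcp_rot: [3.107, 0.461, 0.006]
ft_force: [-0.1, -0.2, -1.0]
grip_width: 0.0131
```

send_rows(
  steps=[
    {"hand": 0.0,"linear": [0,0,0.001],"dr": [0,0,0]},
    {"hand": 0.0,"linear": [0,0,0],"dr": [0,0,0]},
    {"hand": 0.0,"linear": [0,0,0],"dr": [0,0,0]},
  ],
)

```text
time_s: 9.43
ee_pos: [0.5285, 0.0307, 0.2206]
tcp_rot: [3.107, 0.461, 0.005]
ft_force: [-1.0, -0.4, 0.2]
grip_width: 0.0133
```

send_rows(
  steps=[
    {"hand": 0.0,"linear": [0,0,0.001],"dr": [0,0,0]},
    {"hand": 0.0,"linear": [0,0,0],"dr": [0,0,0]},
    {"hand": 0.0,"linear": [0,0,0],"dr": [0,0,0]},
  ],
)

```text
time_s: 9.68
ee_pos: [0.5286, 0.0307, 0.2204]
tcp_rot: [3.107, 0.462, 0.004]
ft_force: [-0.7, -0.3, 0.5]
grip_width: 0.0133
```

send_rows(
  steps=[
    {"hand": 0.03,"linear": [0,0,0],"dr": [0,0,0]},
    {"hand": 0.03,"linear": [0,0,0],"dr": [0,0,0]},
    {"hand": 0.03,"linear": [0,0,0],"dr": [0,0,0]},
    {"hand": 0.03,"linear": [0,0,0],"dr": [0,0,0]},
    {"hand": 0.03,"linear": [0,0,0],"dr": [0,0,0]},
  ],
)

```text
time_s: 10.1
ee_pos: [0.529, 0.0308, 0.2203]
tcp_rot: [3.107, 0.461, 0.006]
ft_force: [0.1, 0.2, -0.0]
grip_width: 0.0296
```

```bash
python3 go.py 0.5278 0.0309 0.0488 17;python3 - <<'E'
from h import *
b=shot('side','side4')[240:340,270:395]
cv2.imwrite('pics/g.png',cv2.resize(b,None,fx=6,fy=6,interpolation=2))
E
```

```text
t 10.1 grasp [0.5298 0.0307 0.0483] psi 16.89870525379937 w 0.029579572068898975 F [ 0.1389  0.1807 -0.0449] joints [ 0.0141  0.4194  2.126  -0.0006  0.592  -0.2803]
lin_now [-0.0012 -0.0005 -0.0006] lin_after_turn [-0.0012 -0.0005 -0.0005] turn deg [ 0.0846 -0.2249 -0.1015]
```

View pics/g.png

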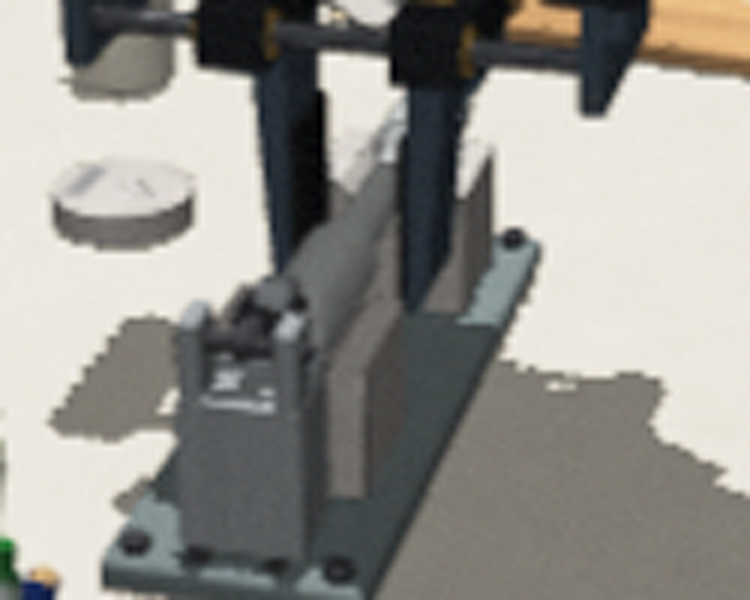

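send_rows(
  steps=[
    {"hand": 0.0,"linear": [-0.0004,0,0],"dr": [0,0,0]},
    {"hand": 0.0,"linear": [0,0,0],"dr": [0,0,0]},
    {"hand": 0.0,"linear": [0,0,0],"dr": [0,0,0]},
    {"hand": 0.0,"linear": [0,0,0],"dr": [0,0,0]},
    {"hand": 0.0,"linear": [0,-0.002,0],"dr": [0,0,0]},
    {"hand": 0.0,"linear": [0,-0.002,0],"dr": [0,0,0]},
    {"hand": 0.0,"linear": [0,-0.002,0],"dr": [0,0,0]},
  ],
  grip_force=30,
)

```text
time_s: 10.73
ee_pos: [0.5267, 0.0363, 0.2203]
tcp_rot: [3.106, 0.461, 0.006]
ft_force: [-0.2, -1.5, 0.3]
grip_width: 0.0133
```

```bash
cat > s.py <<'E'
from h import *
o=arm.get_obs();M=R.from_rotvec(o['tcp_rot']).as_matrix();a=np.radians(107)
u=np.array([np.cos(a),np.sin(a),0]);n=np.array([-np.sin(a),np.cos(a),0]);d=o['ee_pos']+M[:,2]*arm.tcp_to_grasp-[.5255,.0383,0]
print('t %.2f local x %.2f y %.2f z %.2f mm | F along %.1f lat %.1f z %.1f | w %.1f'%(o['time_s'],1e3*d@u,1e3*d@n,1e3*d[2],o['ft_force']@u,o['ft_force']@n,o['ft_force'][2],1e3*o['grip_width']))
E
python3 s.py
```

```text
t 10.73 local x -2.54 y -1.24 z 48.26 mm | F along -1.4 lat 0.6 z 0.3 | w 13.3
```

send_rows(
  steps=[
    {"hand": 0.0,"linear": [0,-0.002,0],"dr": [0,0,0]},
    {"hand": 0.0,"linear": [0,-0.002,0],"dr": [0,0,0]},
    {"hand": 0.0,"linear": [0,-0.001,0],"dr": [0,0,0]},
  ],
)

```text
time_s: 10.98
ee_pos: [0.525, 0.0419, 0.2203]
tcp_rot: [3.106, 0.462, 0.006]
ft_force: [0.2, -2.6, 1.7]
grip_width: 0.0129
```

send_rows(
  steps=[
    {"hand": 0.0,"linear": [0,-0.0015,0],"dr": [0,0,0]},
    {"hand": 0.0,"linear": [0,-0.0015,0],"dr": [0,0,0]},
  ],
)

```text
time_s: 11.15
ee_pos: [0.5241, 0.0451, 0.2203]
tcp_rot: [3.106, 0.462, 0.006]
ft_force: [-0.4, -2.0, 1.3]
grip_width: 0.0134
```

```bash
python3 s.py
```

```text
t 11.15 local x 6.59 y -1.22 z 48.28 mm | F along -1.8 lat 1.0 z 1.3 | w 13.4
```

send_rows(
  steps=[
    {"hand": 0.0,"linear": [0,-0.001,0],"dr": [0,0,0]},
    {"hand": 0.0,"linear": [0,-0.001,0],"dr": [0,0,0]},
    {"hand": 0.0,"linear": [0,-0.001,0],"dr": [0,0,0]},
  ],
)

```text
time_s: 11.4
ee_pos: [0.5231, 0.0482, 0.2202]
tcp_rot: [3.106, 0.462, 0.006]
ft_force: [0.8, -5.3, 0.2]
grip_width: 0.0132
```

send_rows(
  steps=[
    {"hand": 0.0,"linear": [0,-0.001,0],"dr": [0,0,0]},
    {"hand": 0.0,"linear": [0,-0.001,0],"dr": [0,0,0]},
  ],
)

```text
time_s: 11.57
ee_pos: [0.5225, 0.0501, 0.2203]
tcp_rot: [3.105, 0.462, 0.006]
ft_force: [0.2, -4.5, 0.9]
grip_width: 0.0131
```

```bash
python3 s.py
```

```text
t 11.57 local x 11.75 y -1.27 z 48.28 mm | F along -4.4 lat 1.1 z 0.9 | w 13.1
```

send_rows(
  steps=[
    {"hand": 0.0,"linear": [0,-0.0006,0],"dr": [0,0,0]},
    {"hand": 0.0,"linear": [0,-0.0006,0],"dr": [0,0,0]},
    {"hand": 0.0,"linear": [0,-0.0006,0],"dr": [0,0,0]},
  ],
)

```text
time_s: 11.82
ee_pos: [0.522, 0.052, 0.2203]
tcp_rot: [3.105, 0.462, 0.006]
ft_force: [0.5, -5.0, 1.9]
grip_width: 0.013
```

send_rows(
  steps=[
    {"hand": 0.0,"linear": [0,-0.0006,0],"dr": [0,0,0]},
    {"hand": 0.0,"linear": [0,-0.0006,0],"dr": [0,0,0]},
  ],
)

```text
time_s: 11.98
ee_pos: [0.5216, 0.0533, 0.2203]
tcp_rot: [3.105, 0.462, 0.006]
ft_force: [-0.0, -4.2, 0.2]
grip_width: 0.0131
```

```bash
python3 s.py
```

```text
t 11.98 local x 15.00 y -1.26 z 48.27 mm | F along -4.0 lat 1.2 z 0.2 | w 13.1
```

send_rows(
  steps=[
    {"hand": 0.0,"linear": [0,-0.0006,0],"dr": [0,0,0]},
    {"hand": 0.0,"linear": [0,-0.0006,0],"dr": [0,0,0]},
  ],
)

```text
time_s: 12.15
ee_pos: [0.5212, 0.0545, 0.2203]
tcp_rot: [3.105, 0.462, 0.006]
ft_force: [0.8, -4.2, 0.6]
grip_width: 0.0134
```

send_rows(
  steps=[
    {"hand": 0.0,"linear": [0,-0.0006,0],"dr": [0,0,0]},
    {"hand": 0.0,"linear": [0,-0.0006,0],"dr": [0,0,0]},
  ],
)

```text
time_s: 12.32
ee_pos: [0.5208, 0.0558, 0.2203]
tcp_rot: [3.105, 0.462, 0.006]
ft_force: [0.2, -4.4, 1.7]
grip_width: 0.0133
```

```bash
python3 s.py
```

```text
t 12.32 local x 17.70 y -1.26 z 48.27 mm | F along -4.2 lat 1.1 z 1.7 | w 13.3
```

send_rows(
  steps=[
    {"hand": 0.0,"linear": [0,-0.0005,0],"dr": [0,0,0]},
    {"hand": 0.0,"linear": [0,-0.0005,0],"dr": [0,0,0]},
  ],
)

```text
time_s: 12.48
ee_pos: [0.5206, 0.0565, 0.2203]
tcp_rot: [3.104, 0.463, 0.007]
ft_force: [1.9, -17.2, 0.7]
grip_width: 0.0131
```

send_rows(
  steps=[
    {"hand": 0.0,"linear": [0,-0.0005,0],"dr": [0,0,0]},
    {"hand": 0.0,"linear": [0,-0.0005,0],"dr": [0,0,0]},
  ],
)

```text
time_s: 12.65
ee_pos: [0.5205, 0.0567, 0.2203]
tcp_rot: [3.103, 0.464, 0.007]
ft_force: [2.6, -12.7, -0.9]
grip_width: 0.0132
```

```bash
python3 s.py;python3 - <<'E'
from h import *
b=shot('side','side5')[240:340,270:395]
cv2.imwrite('pics/i.png',cv2.resize(b,None,fx=6,fy=6,interpolation=2))
E
```

```text
t 12.65 local x 18.19 y -1.32 z 48.33 mm | F along -12.9 lat 1.3 z -0.9 | w 13.2
```

View pics/i.png

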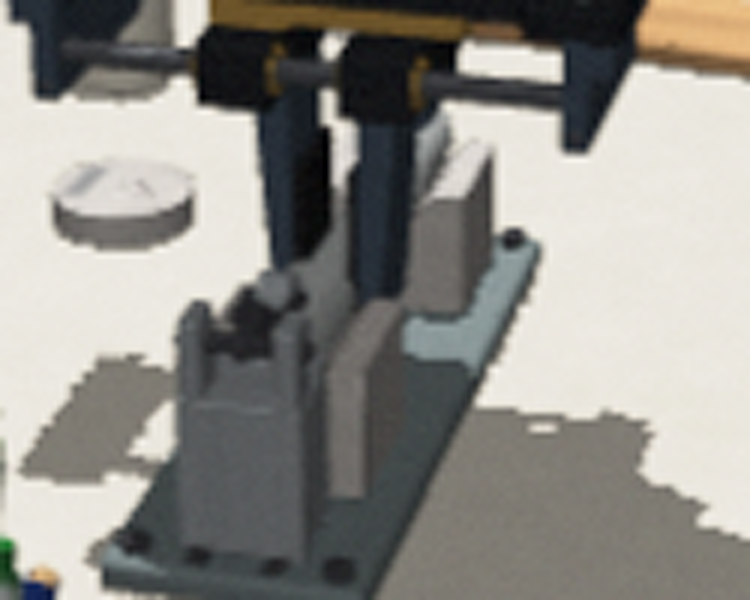

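send_rows(
  steps=[
    {"hand": 0.0,"linear": [0,-0.0005,0],"dr": [0,0,0]},
    {"hand": 0.0,"linear": [0,-0.0005,0],"dr": [0,0,0]},
    {"hand": 0.0,"linear": [0,-0.0005,0],"dr": [0,0,0]},
  ],
)

```text
time_s: 12.95
ee_pos: [0.5204, 0.057, 0.2203]
tcp_rot: [3.101, 0.464, 0.008]
ft_force: [0.6, -12.5, 0.4]
grip_width: 0.0135
```

```bash
python3 s.py
```

```text
t 12.95 local x 18.19 y -1.34 z 48.35 mm | F along -12.1 lat 3.0 z 0.4 | w 13.5
```

send_rows(
  steps=[
    {"hand": 0.0,"linear": [0,-0.0006,0],"dr": [0,0,0]},
    {"hand": 0.0,"linear": [0,-0.0006,0],"dr": [0,0,0]},
  ],
)

```text
time_s: 13.12
ee_pos: [0.5203, 0.0573, 0.2204]
tcp_rot: [3.099, 0.465, 0.009]
ft_force: [1.0, -13.6, 0.3]
grip_width: 0.0133
```

send_rows(
  steps=[
    {"hand": 0.0,"linear": [0,-0.0006,0],"dr": [0,0,0]},
    {"hand": 0.0,"linear": [0,-0.0006,0],"dr": [0,0,0]},
    {"hand": 0.0,"linear": [0,-0.0006,0],"dr": [0,0,0]},
  ],
)

```text
time_s: 13.37
ee_pos: [0.5202, 0.0577, 0.2204]
tcp_rot: [3.097, 0.466, 0.01]
ft_force: [1.1, -13.3, 0.2]
grip_width: 0.013
```

```bash
python3 s.py
```

```text
t 13.37 local x 18.18 y -1.41 z 48.44 mm | F along -13.0 lat 2.9 z 0.2 | w 13.0
```

send_rows(
  steps=[
    {"hand": 0.05,"linear": [0,0,0],"dr": [0,0,0]},
    {"hand": 0.05,"linear": [0,0,0],"dr": [0,0,0]},
    {"hand": 0.05,"linear": [0,0,0],"dr": [0,0,0]},
    {"hand": 0.05,"linear": [0,0,0],"dr": [0,0,0]},
    {"hand": 0.05,"linear": [0,0,0],"dr": [0,0,0]},
  ],
)

```text
time_s: 13.78
ee_pos: [0.5201, 0.0582, 0.2203]
tcp_rot: [3.098, 0.465, 0.01]
ft_force: [0.2, -0.5, 1.3]
grip_width: 0.0436
```

```bash
python3 s.py; python3 go.py 0.52 0.056 0.048 17
```

```text
t 13.78 local x 18.83 y -1.51 z 48.29 mm | F along -0.5 lat -0.1 z 1.3 | w 43.6
t 13.7833 grasp [0.5214 0.0567 0.0483] psi 17.062674463030792 w 0.04356426614750449 F [ 0.2046 -0.4818  1.3163] joints [ 0.0682  0.4117  2.1393 -0.016   0.5836 -0.2163]
lin_now [-0.0007  0.002   0.0003] lin_after_turn [-0.0007  0.002   0.0003] turn deg [ 0.5848 -0.2824  0.0612]
```

Clear. Lift straight up and away (back towards −y) for a clean look.

send_rows(
  steps=[
    {"hand": 0.055,"linear": [0,0.001,-0.005],"dr": [0,0,0]},
    {"hand": 0.055,"linear": [0,0,-0.015],"dr": [0,0,0]},
    {"hand": 0.055,"linear": [0,0,-0.025],"dr": [0,0,0]},
    {"hand": 0.055,"linear": [0,0,-0.03],"dr": [0,0,0]},
    {"hand": 0.055,"linear": [0,0,-0.035],"dr": [0,0,0]},
    {"hand": 0.055,"linear": [0,0,-0.035],"dr": [0,0,0]},
    {"hand": 0.055,"linear": [0,0.03,-0.01],"dr": [0,0,0]},
    {"hand": 0.055,"linear": [0,0.035,0],"dr": [0,0,0]},
    {"hand": 0.055,"linear": [0,0.035,0],"dr": [0,0,0]},
    {"hand": 0.055,"linear": [0,0.035,0],"dr": [0,0,0]},
  ],
)

```text
time_s: 14.62
ee_pos: [0.558, -0.07, 0.3881]
tcp_rot: [3.096, 0.477, 0.011]
ft_force: [-0.2, 0.1, -0.0]
grip_width: 0.0549
```

send_rows(
  steps=[
    {"hand": 0.055,"linear": [0,0.035,0],"dr": [0,0,0]},
    {"hand": 0.055,"linear": [0,0.035,0],"dr": [0,0,0]},
    {"hand": 0.055,"linear": [0,0.035,0],"dr": [0,0,0]},
    {"hand": 0.055,"linear": [0,0.035,0],"dr": [0,0,0]},
    {"hand": 0.055,"linear": [0,0.035,0],"dr": [0,0,0]},
    {"hand": 0.055,"linear": [0,0.035,0],"dr": [0,0,0]},
    {"hand": 0.055,"linear": [0,0.03,0],"dr": [0,0,0]},
    {"hand": 0.055,"linear": [0,0.02,0],"dr": [0,0,0]},
    {"hand": 0.055,"linear": [0,0,0],"dr": [0,0,0]},
  ],
)

```text
time_s: 15.37
ee_pos: [0.638, -0.3366, 0.3961]
tcp_rot: [3.094, 0.472, 0.018]
ft_force: [-0.4, -0.3, 0.0]
grip_width: 0.0551
```

```bash
python3 s.py; python3 - <<'E'
from h import *
b=shot('side','side6')[230:330,280:390];a=shot('top','top6')[245:345,200:350]
a=cv2.resize(a,None,fx=5,fy=5,interpolation=2);cv2.imwrite('pics/j.png',a)
cv2.imwrite('pics/k.png',cv2.resize(b,None,fx=5,fy=5,interpolation=2))
an=np.radians(107);u=np.array([np.cos(an),np.sin(an),0]);n=np.array([-np.sin(an),np.cos(an),0]);o=np.array([.5255,.0383,0])
np.set_printoptions(precision=1,suppress=True)
W=lambda x,y,z:o+u*x/1e3+n*y/1e3+[0,0,z/1e3]
for nm,q in dict(rear0=(-85,0,50.7),rear10=(-95,0,50.7),sh_rear=(-35,0,50.7),sh_front=(45,0,50.7),near_back=(-78,25,50),near_back2=(-78,-25,50),stop95=(95,0,61)).items():
    print(nm,'top',(proj('top',W(*q))+.5-[200,245])*5,'side',(proj('side',W(*q))+.5-[280,230])*5)
E
```

```text
t 15.37 local x -393.65 y 0.37 z 224.16 mm | F along -0.1 lat 0.5 z 0.0 | w 55.1
rear0 top [654.9 171.7] side [305.5 156. ]
rear10 top [680.7 163. ] side [311.6 146.3]
sh_rear top [525.7 215.4] side [273.4 207.1]
sh_front top [318.4 285.4] side [215.2 299.5]
near_back top [658.8 242.7] side [363.5 170.6]
near_back2 top [615.1 113.7] side [239.7 158.6]
stop95 top [184.3 328.4] side [173.1 337.4]
```

View pics/j.png

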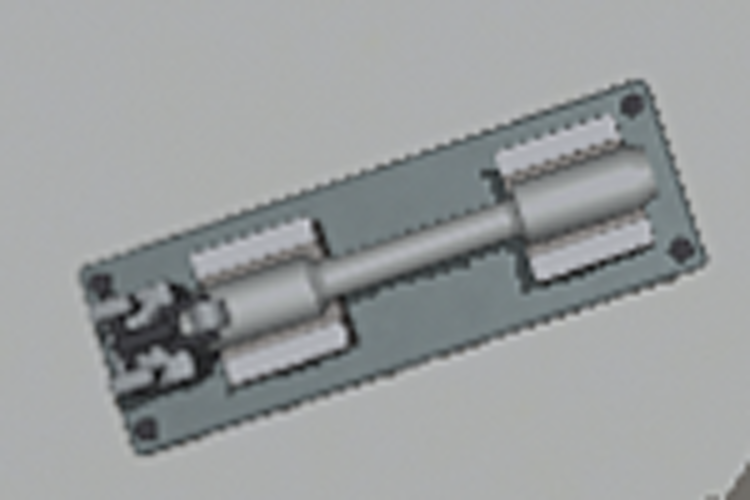

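View pics/k.png

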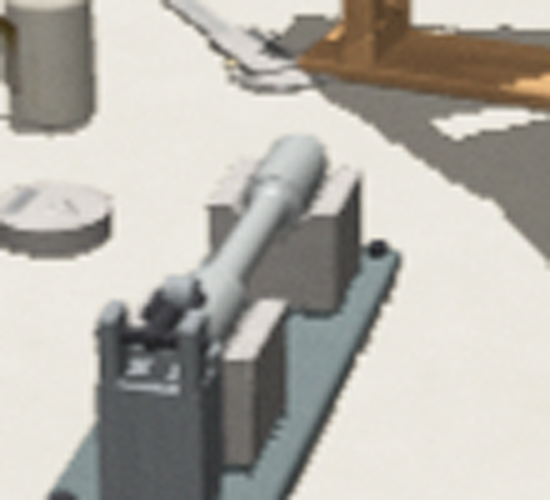

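```bash
python3 - <<'E'
from h import *
an=np.radians(107);u=np.array([np.cos(an),np.sin(an),0]);n=np.array([-np.sin(an),np.cos(an),0]);o=np.array([.5255,.0383,0])
np.set_printoptions(precision=1,suppress=True)
W=lambda x,y,z:o+u*x/1e3+n*y/1e3+[0,0,z/1e3]
for nm,q in dict(far40L=(40,-25,50),far40R=(40,25,50),far86L=(86,-25,50),far86R=(86,25,50),nearm32L=(-32,-25,50),nearm32R=(-32,25,50),near78R=(-78,25,50),roll95=(83,0,76.7),roll98=(86,0,76.7),c1=(-95,38,10),c2=(135,38,10),c3=(135,-38,10),c4=(-95,-38,10)).items():
    print(nm,'top',(proj('top',W(*q))+.5-[200,245])*5,'side',(proj('side',W(*q))+.5-[280,230])*5)
for c in('top','side'):
  for nme in('end_stop','specimen'):
    for r in nets.spot_point(c,nme)[:1]: d=atz(c,r['pixel'],.0507)-W(0,0,50.7); print(c,nme,r['confidence'],d@u*1e3,d@n*1e3)
E
```

```text
far40L top [310.8 216.3] side [151.1 287.4]
far40R top [352.6 346.2] side [288.2 302.9]
far86L top [192.  256.2] side [110.6 346.2]
far86R top [233.1 386.5] side [253.8 363.4]
nearm32L top [496.6 153.7] side [207.5 205.4]
nearm32R top [539.6 283.1] side [336.1 218.7]
near78R top [658.8 242.7] side [363.5 170.6]
roll95 top [209.  316.8] side [182.4 278.9]
roll98 top [201.1 319.5] side [179.8 282.8]
c1 top [712.4 266. ] side [404.4 248.9]
c2 top [136.2 460.6] side [254.7 550.2]
c3 top [ 76.9 269.4] side [ 30.3 518.5]
c4 top [647.9  77.1] side [221.5 229.6]
top end_stop 0.94 97.6204618983559 -2.5832051099604105
top specimen 0.86 6.912887945565705 -3.691705160811431
side end_stop 0.66 91.70208803404111 -3.3676060492580233
side specimen 0.88 6.3251432094667415 -1.8554409309642836
```

```bash
python3 -c "
from workcell import arm
print(arm.job_done())"
```

```text
the job is handed in; nothing more can be done
None
```

The specimen is lying in both Vs under the foot with its end on the stop. The job was handed in at about 15.5 s of the 72 s allowed.

**What I did:** I gripped the slim middle about 13 mm off centre, towards the stop end. I laid the specimen in the Vs about 20 mm short of the stop and let go so it could settle. Then I gripped it again and slid it along under the foot in small steps. The foot dragged about 4 N, and the specimen stopped dead once its centre reached 4.9 mm on the fixture's x axis. I held it there for about a second with 12–14 N at the wrist, which is roughly 8–10 N on the stop. The highest reading, as it touched, was 17 N at the wrist, about 13 N on the stop. Forces were only read at the end of each move call, so a short peak in between could have gone unseen. I then let go and backed away.

**Last checks:**
- **Position:** the top picture shows the rear end overhanging the near V-block by about 7 mm. The rear end and both shoulders are where a specimen seated on a stop at about 95 mm should be, within about 1 mm.
- **Force:** the wrist force is back to about zero, with the gripper well clear.
- **Other things:** the cradle is fixed, and I saw no contact with the bystanders. The last crops show the test block and part of the oil bottle; I did not look at the punch pin again.

**Where the checks disagreed:** the end face on the stop is hidden under the roller, so I could not see it directly. The stop's position came out as 97.6 mm from the top camera network, 91.7 mm from the side camera network and about 96 mm from the roller. I relied on the dead stop, with at least 4 mm between the fingers and the far V-block. I did not make a second push on the rear end to confirm it.

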